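Tag the bead dish and turn it to the record camera

TASK

The brass clasp ball from a customer's bag lies loose in the white dish: first clip the yellow sprung clip onto the dish's orange tab and let go of it, so the dish is marked. Then pick the dish up (it has an arched handle for that) to about 10 cm above the green mat and turn it about a quarter turn, whichever way makes the tab point at the black dome camera (not the red lamp), keeping the dish level and the ball inside the blue ring all the while. Finish still holding the dish there, level and still with the ball in the middle, and do not disturb the cream jar, spray can, brush or hammer.

Things in the scene. Friction and masses are not known exactly. Their poses are not given: they have to be found in the camera images.
- mat: green cutting mat fixed on the bench, 250 (x) by 500 (y) mm, 3 mm thick; origin at its centre on the bench surface, x and y along its sides. The dish stands near its centre, the camera and the lamp near the middles of its two short ends (its +y and -y ends)
- dish: round white dish, loose, 152 mm across, about 0.32 kg, origin at the centre of its flat underside, z up, x towards its orange tab. The floor is a very shallow cone (6 degrees), lowest in the middle; rim 22 mm high. A blue ring of 70 mm diameter (middle of the line) is drawn on the floor. It starts flat on the mat with the tab pointing away from the robot, within about 25 degrees
- dish_handle (a point): centre of the flat bar at the top of the dish's arched aluminium handle, 104 mm straight above the centre of the underside; the bar runs along the dish's y (155 mm long), is 12 mm thick along the dish's x and 18 mm high (95 to 113 mm above the underside); axes as the dish
- dish_floor (a point): middle of the dish's floor, its lowest point, 8 mm above the underside, axes as the dish
- tab_top (a point): middle of the top edge of the orange upright tab on the dish's rim, 74.5 mm along the dish's x from its centre and 46 mm above the underside; the tab is 5 mm thick along the dish's x, 34 mm wide along y, and stands 24 mm above the rim; axes as the dish
- ball_center (a point): centre of the loose brass ball, 32 mm diameter, 60 g, resting in the middle of the dish; the axes turn as it rolls
- clip: yellow sprung clip, loose, 45 g, standing upright on its jaws on the bench to the robot's right, 80 mm high, 24 mm wide (its y). Origin midway between the jaws' feet, z up, x across the jaws. The rubber jaws are the lowest 14 mm, 4 mm apart at rest; above them the inside is free up to 35 mm above the feet. The frame is that of the -x half, which leans when squeezed: read it before
- clip_grip (a point): where to squeeze the two levers together along the clip's x: on its mid plane, 66 mm above the feet, axes as the clip. The levers spread upward from the hinge pin (38 mm above the feet), from 20 mm over their outsides there to 37 mm at the top; squeezed fully (about 9 N) they stand parallel, some 20 mm over their outsides
- clip_arm (a joint): opening angle of the clip: 0 shut, 0.4 rad squeezed fully open (jaws then about 19 mm apart at the feet, 14 mm at their upper ends); it springs shut when let go; about 0.04 when it grips the tab
- camera_dome (a point): centre of the black half-round dome (38 mm) on the small fixed camera post, 96 mm above its foot; the post with its dome is 115 mm high and stands at one end of the mat, about 0.2 m from the dish
- lamp_top (a point): centre of the red shade of the small fixed brass lamp, 96 mm above its foot, 112 mm high over all, 60 mm across; stands at the other end of the mat
- cream: jar of leather cream, 76 mm across, 55 mm high, loose bystander; origin under its centre
- spray: spray can, 52 mm across, 170 mm high, loose bystander; origin under its centre
- brush: wooden brush lying on the bench, loose bystander
- hammer: hammer lying on the bench, loose bystander
Things that resemble listed ones, but are neither listed nor needed, are in the scene too. Several things look just like the dish: the one meant starts nearest to the robot's base.

How it is judged:
By the outcome, as a careful person would: the job done as asked, in the order asked, and still so for the second after the job is handed in, while the arm keeps its last pose, push and grip.
It also fails if it takes over 58 s, if anything falls off the work surface, if the arm or the gripper's body presses on something with over 40 N, if the wrist force passes 120 N, or if a joint passes its speed limit or range.

ROBOT

A 7-joint arm with a two-finger parallel gripper is mounted at the origin on the work surface. World frame = base frame: x ahead of the robot, y to its left, z up, the work surface at z = 0. Lengths are in m, angles in rad, forces in N, time in s.
With the tool pointing down it reaches from about 0.35 to 0.9 m from the base axis. Payload 19.9 kg.
Tool frame: the origin (TCP) lies midway between the tips of the shut fingers; the grasp point (between the pads) lies 19 mm behind it (arm.grasp_offset is the z of the grasp point in the tool frame, in m); z points along the fingers, y is the line along which they close (so a half turn about z gives the same grasp; the last joint's range is limited). The gripper opens to 94 mm and grips with 3 to 60 N. Pads are 16 mm wide; open, the fingers measure 119 mm over their backs; the gripper's body (75 mm by 177 mm) begins 78 mm behind the grasp point.
Start: joints at [1.131, 0.417, -0.01, 1.614, 0.005, 1.111, -0.053], TCP at [0.242, -0.576, 0.205] pointing down, gripper open.
Joint ranges: [-2.81, 2.81], [-0.39, 2.02], [-1.27, 1.25], [0.06, 2.57], [-1.19, 4.33], [0.19, 2], [-2.82, 2.82]. Speed limits (rad/s): [1.89, 1.89, 2.39, 2.39, 3.01, 3.01, 3.01].

INTERFACE

Orientations are given as a unit quaternion [x, y, z, w].
In Python, from cell import arm gives the robot as it stands.
- The arm moves only by the tool servo_tool, never from a script. Its argument "deltas" is text: rows parted by semicolons, each of 6 numbers parted by spaces: the shift along the tool's x, y, z in units of 60 mm (1.0 is 60 mm), then the turn, a rotation vector about the tool's x, y, z in units of 5 degrees (1.0 is 5 degrees). In form: dx dy dz rx ry rz; .... A call has 1 to 20 rows; each row is the pose to reach, as a shift and turn from the pose commanded when the call began, along the tool's axes at that moment; what a row does not reach only later rows make up. A row lasts 1/8 s, in which the tool goes at most 62.5 mm and 10.7 degrees, less where a joint would pass 70% of its speed; a pose out of reach is approached as far as the arm can. A call with a gripper value outside its range is refused whole. "jaw" is the opening in per cent of the stroke, from 0 (shut) to 100 (fully open), set as the call begins (left out, the last holds). The fingers move at their own pace and stop on an object; "squeeze" is the grip in N (left out, the last holds). Time passes only in rows, so rows that repeat a pose let the fingers close. It gives the time, the measured TCP pose, the force, the opening and the grip force at its end, in the units of the state.
- arm.sense(): the state, without advancing time (a new reading comes with each control period).
- arm.grab_frame(name): name is "scene" or "top" or "wrist"; returns a dict with "color" (420x560x3 uint8, blue, green, red), "fx", "fy", "cx", "cy" (pixels), "extrinsics" (4x4, takes a point from world to camera coordinates). Camera axes: x right, y up, looking along -z (the intrinsics and any distortion apply to the point x, -y, -z); pixel columns grow to the right and rows downward; lengths in m; the calibration is good to about 2 mm. A picture is of the moment at which its call begins. There is no depth.
- arm.job_done(): hands the job in; it is judged then, once.
The state is a dict: "time_s": time; "qpos": joint angles; "qd": joint speeds; "tau": joint torques, N m; "tcp_pos": TCP position; "orientation": TCP orientation; "contact_force": force on the tool from outside, world axes, zero at the start; "ft_torque": the same for the moment, N m; "width": finger opening in m; "grip_force": force on a finger pad.
Only numpy, scipy, OpenCV 4.12 (cv2) and the standard library are available. Lean on these libraries where they do the work, as an engineer would, in place of code of your own. Each camera call takes 0.05 s, during which the arm holds its last target. There are 200 camera calls.

## Working session

There is one attempt and no reset: what is moved stays moved. The work goes in short steps, Python scripts to look and compute and a tool call to move; the robot and the scene stay as the last step left them, time stands still between calls to the robot, and variables do not carry over. Pictures are saved under pics/ and viewed, at most 14 in all, crops included, and the job is handed in when it is done.

Besides the shell and the picture viewer there is one more tool, called by a JSON object that holds its "fn" and its "kwargs", one argument or row to a line. servo_tool: Moves the arm, as the interface text tells. Its arguments: {"type":"object","properties":{"deltas":{"type":"string"},"jaw":{"type":"number"},"squeeze":{"type":"number"}},"required":["deltas"]}

```bash
mkdir -p pics; ls
python3 - <<'E'
from cell import arm
import cv2,numpy as np
s=arm.sense();print({k:np.round(v,3).tolist() for k,v in s.items()}, arm.grasp_offset)
ims=[]
for n in("scene","top"):
    f=arm.grab_frame(n);cv2.imwrite(f"pics/{n}0.png",f["color"]);np.savez(f"{n}0.npz",**f)
    print(n,f["fx"],f["fy"],f["cx"],f["cy"],[k for k in f]);print(np.round(f["extrinsics"],3))
E
```

```text
pics
{'time_s': 0.0, 'qpos': [1.132, 0.418, -0.01, 1.614, 0.005, 1.111, -0.053], 'qd': [0.001, -0.0, -0.001, 0.001, 0.0, -0.0, 0.0], 'tau': [0.001, -85.124, 0.639, -42.599, -0.049, 0.019, 0.0], 'tcp_pos': [0.242, -0.576, 0.205], 'orientation': [0.98, 0.198, -0.0, -0.001], 'contact_force': [-0.167, 0.438, -0.122], 'ft_torque': [-0.007, -0.013, 0.027], 'grip_force': 0.0, 'width': 0.094} -0.0188
scene 523.4796500728484 523.4796500728484 277.4788022222649 202.30557681863837 ['color', 'fx', 'fy', 'cx', 'cy', 'extrinsics']
[[ 0.115  0.993  0.014 -0.133]
 [-0.741  0.077  0.667  0.341]
 [ 0.661 -0.087  0.745 -1.787]
 [ 0.     0.     0.     1.   ]]
top 391.913736431555 391.913736431555 279.9058746662053 207.7096419925969 ['color', 'fx', 'fy', 'cx', 'cy', 'extrinsics']
[[ 4.000e-03 -1.000e+00 -1.600e-02  7.800e-02]
 [ 9.890e-01  1.000e-03  1.480e-01 -6.070e-01]
 [-1.480e-01 -1.700e-02  9.890e-01 -1.015e+00]
 [ 0.000e+00  0.000e+00  0.000e+00  1.000e+00]]
```

View pics/scene0.png

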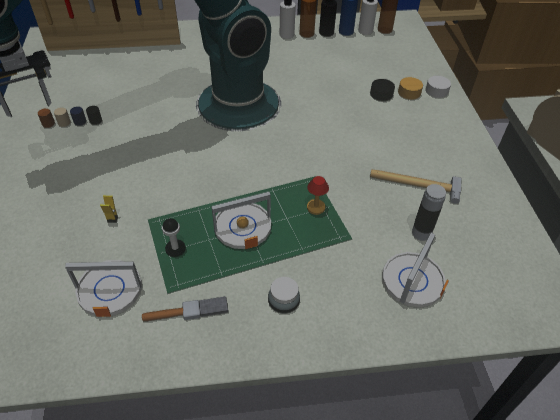

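View pics/top0.png

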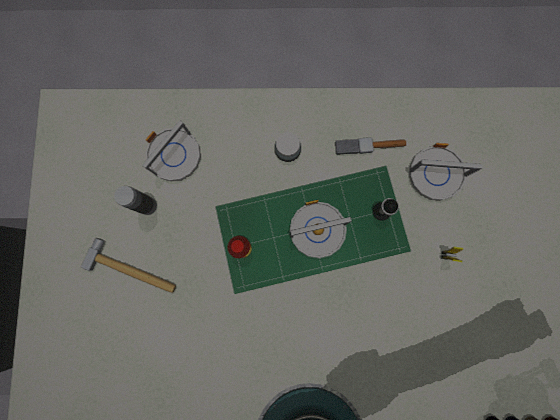

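Scene view: the dish candidates are at (243,222) on the mat, (110,288) and (413,278). The one on the mat is nearest the base, so I choose it. The dome is at (170,226), the lamp at (317,185) and the clip at (110,208). The top view agrees: dish (319,230), dome (388,207), lamp (239,247), clip (451,253).

```bash
cat > h.py <<'E'
import numpy as np,cv2
from scipy.optimize import least_squares
def ray(f,u,v):
    E=np.array(f["extrinsics"]);R=E[:3,:3];o=-R.T@E[:3,3]
    d=R.T@np.array([(u-f["cx"])/f["fx"],-(v-f["cy"])/f["fy"],-1]);return o,d/np.linalg.norm(d)
def onz(f,u,v,z):
    o,d=ray(f,u,v);return o+d*(z-o[2])/d[2]
def tri(*obs):
    A=np.zeros((3,3));b=np.zeros(3);rs=[ray(*o) for o in obs]
    for o,d in rs: P=np.eye(3)-np.outer(d,d);A+=P;b+=P@o
    p=np.linalg.solve(A,b);return p,[np.linalg.norm((np.eye(3)-np.outer(d,d))@(p-o)) for o,d in rs]
def proj(f,p):
    c=np.array(f["extrinsics"])@np.append(p,1);return f["cx"]-f["fx"]*c[0]/c[2],f["cy"]+f["fy"]*c[1]/c[2]
def mask(im,lo,hi):
    return cv2.inRange(cv2.cvtColor(im,cv2.COLOR_BGR2HSV),np.array(lo),np.array(hi))
def blobs(m,amin=8):
    n,l,s,c=cv2.connectedComponentsWithStats(m);return [(s[i,4],np.round(c[i],1).tolist(),s[i,:4].tolist()) for i in range(1,n) if s[i,4]>=amin]
E
python3 - <<'E'
from h import *
T=dict(np.load("top0.npz"));S=dict(np.load("scene0.npz"))
for n,f in(("top",T),("scene",S)):
    im=f["color"]
    print(n,"yellow",blobs(mask(im,(20,120,80),(35,255,255))))
    print(" orange",blobs(mask(im,(5,150,100),(16,255,255))))
    print(" red",blobs(mask(im,(0,150,60),(4,255,255))))
    print(" blue",blobs(mask(im,(100,100,60),(125,255,255)),20))
def crop(f,u,v,w,s):return cv2.resize(f["color"][v-w:v+w,u-w:u+w],(s,s),interpolation=cv2.INTER_CUBIC)
cv2.imwrite("pics/c1.png",np.vstack([np.hstack([crop(T,451,253,18,300),crop(S,110,208,18,300)]),np.hstack([crop(T,319,230,40,300),crop(S,243,222,40,300)])]))
E
```

```text
top yellow [(np.int32(18), [457.9, 247.9], [454, 247, 9, 3]), (np.int32(15), [248.9, 251.7], [246, 248, 6, 8]), (np.int32(15), [457.2, 260.1], [453, 259, 9, 3])]
 orange [(np.int32(51), [384.3, 143.1], [373, 142, 24, 4])]
 red [(np.int32(240), [238.5, 247.3], [229, 237, 21, 21])]
 blue [(np.int32(74), [174.1, 154.9], [161, 142, 25, 25]), (np.int32(55), [438.5, 178.7], [424, 167, 26, 19]), (np.int32(33), [315.1, 219.6], [305, 217, 23, 10]), (np.int32(50), [319.1, 237.4], [305, 227, 26, 16])]
scene yellow [(np.int32(213), [108.0, 206.8], [100, 196, 15, 23])]
 orange [(np.int32(18), [250.4, 238.1], [245, 236, 12, 5]), (np.int32(19), [444.9, 284.9], [443, 280, 5, 11]), (np.int32(28), [99.5, 307.5], [93, 307, 14, 2])]
 red [(np.int32(58), [68.5, 8.6], [65, 0, 8, 18]), (np.int32(270), [317.7, 186.0], [308, 177, 20, 19])]
 blue [(np.int32(76), [403.0, 4.8], [397, 0, 15, 10]), (np.int32(29), [414.6, 4.9], [411, 1, 8, 8]), (np.int32(27), [231.5, 225.3], [229, 217, 9, 18]), (np.int32(21), [252.9, 223.9], [248, 216, 8, 18]), (np.int32(28), [401.2, 275.5], [399, 268, 9, 20]), (np.int32(33), [424.2, 280.4], [419, 269, 9, 22]), (np.int32(31), [121.1, 284.7], [115, 276, 10, 20]), (np.int32(42), [98.4, 290.8], [94, 278, 16, 23])]
```

View pics/c1.png

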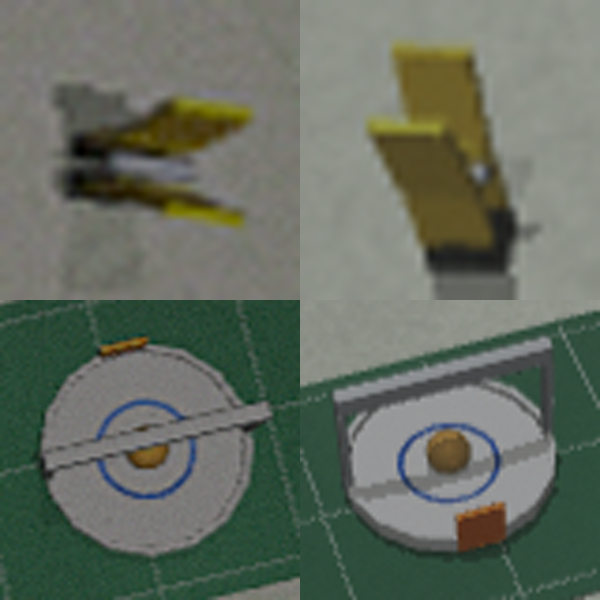

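The crop confirms the chosen dish: it has the ball and ring, and the tab points away from the base. The clip's lever tops show as bright yellow edges, and they spread along world x.

Run:
```python
from h import *
np.set_printoptions(precision=4,suppress=True)
T=dict(np.load("top0.npz"));S=dict(np.load("scene0.npz"))
a=[onz(T,*p,.080) for p in((454.4,247.6),(463,249.2),(452.8,260.3),(462.2,261.3))]
b=[onz(S,*p,.080) for p in((103.8,196),(112.6,196),(100.4,205),(109.2,205.4))]
print("clip top",*a,"mean",np.mean(a,0));print("clip scene",*b,"mean",np.mean(b,0))
B=[onz(T,291,232.7,.116),onz(T,350.5,219.9,.116)]
d=B[0]-B[1];print("bar",*B,np.mean(B,0),"len",np.linalg.norm(d),"dish yaw(y-90)",np.degrees(np.arctan2(d[1],d[0]))-90)
Bs=[onz(S,222+(335-300)/3.75+10-0,0,0)]if 0 else [onz(S,203+37/3.75,182+97/3.75,.116),onz(S,203+250/3.75,182+43/3.75,.116)]
d=Bs[1]-Bs[0];print("bar scene",*Bs,np.mean(Bs,0),np.linalg.norm(d),np.degrees(np.arctan2(d[1],d[0]))-90)
t=[onz(T,305.9,203.9,.049),onz(T,318.5,200.7,.049)];print("tab",np.mean(t,0),np.linalg.norm(t[0]-t[1]))
ts=[onz(S,203+157/3.75,182+215/3.75,.049),onz(S,203+205/3.75,182+206/3.75,.049)];print("tab s",np.mean(ts,0),np.linalg.norm(ts[0]-ts[1]))
print("ringT",onz(T,279+147/3.75,190+148/3.75,.0145),"ringS",onz(S,203+149/3.75,182+163/3.75,.0145))
# dome, lamp
print("lamp",*tri((T,238.5,247.3),(S,317.7,186)))
for n,f,r in(("T",T,(365,185,45,45)),("S",S,(150,205,45,60))):
    m=np.zeros(f["color"].shape[:2],np.uint8);x,y,w,h=r;m[y:y+h,x:x+w]=(f["color"][y:y+h,x:x+w].max(2)<50)*255;print(n,blobs(m))
```

```text
clip top [ 0.4993 -0.3682  0.08  ] [ 0.4953 -0.3898  0.08  ] [ 0.467  -0.3621  0.08  ] [ 0.4646 -0.3857  0.08  ] mean [ 0.4815 -0.3765  0.08  ]
clip scene [ 0.4698 -0.3835  0.08  ] [ 0.4721 -0.3605  0.08  ] [ 0.5011 -0.389   0.08  ] [ 0.5049 -0.3662  0.08  ] mean [ 0.487  -0.3748  0.08  ]
bar [0.5335 0.0505 0.116 ] [ 0.5659 -0.0986  0.116 ] [ 0.5497 -0.0241  0.116 ] len 0.1526036920527025 dish yaw(y-90) 12.283147704605582
bar scene [ 0.5731 -0.0972  0.116 ] [0.5388 0.0497 0.116 ] [ 0.5559 -0.0237  0.116 ] 0.15086640180778552 13.156990095813967
tab [ 0.6216 -0.0076  0.049 ] 0.03517598176678507
tab s [ 0.6267 -0.0066  0.049 ] 0.033367872551421235
ringT [ 0.5513 -0.0258  0.0145] ringS [ 0.5545 -0.0244  0.0145]
lamp [0.4981 0.1845 0.087 ] [np.float64(0.0003579685202270795), np.float64(0.000357968520227102)]
T [(np.int32(156), [390.4, 205.8], [384, 199, 14, 14]), (np.int32(186), [378.8, 211.8], [372, 201, 19, 20])]
S [(np.int32(162), [169.9, 224.7], [163, 218, 15, 14]), (np.int32(224), [175.6, 249.0], [165, 240, 21, 18])]
```

```bash
cat >> h.py <<'E'
from scipy.spatial.transform import Rotation as Ro
def target(yaw_y):  # tool down, tool y axis at yaw (deg)
    a=np.radians(yaw_y);y=np.array([np.cos(a),np.sin(a),0]);z=np.array([0,0,-1.]);return Ro.from_matrix(np.c_[np.cross(y,z),y,z])
def delta(s,p,yaw_y):
    R=Ro.from_quat(s["orientation"]);d=R.inv().apply(np.array(p)-s["tcp_pos"])/.06
    w=np.degrees((R.inv()*target(yaw_y)).as_rotvec())/5;return np.round(np.r_[d,w],3)
def show(s):
    R=Ro.from_quat(s["orientation"]).as_matrix();print("t",round(s["time_s"],2),"tcp",np.round(s["tcp_pos"],4),"yaw_y",round(np.degrees(np.arctan2(R[1,1],R[0,1])),2),"F",np.round(s["contact_force"],1),"w",round(s["width"],4),"g",s["grip_force"],"q7",round(s["qpos"][6],2))
E
python3 - <<'E'
from h import *
from cell import arm
T=dict(np.load("top0.npz"));S=dict(np.load("scene0.npz"))
s=arm.sense();show(s);print(delta(s,(.484,-.376,.17),-8.5))
print("dome",tri((T,390.4,205.8),(S,169.9,224.7)))
E
```

```text
t 0.1 tcp [ 0.242  -0.5759  0.2049] yaw_y -67.21 F [-0.5 -0.8 -0.2] w 0.0943 g 0.0 q7 -0.05
[ 5.0100e+00 -1.5080e+00  5.8300e-01 -1.2000e-02 -6.0000e-03 -1.1741e+01]
dome (array([ 0.60416298, -0.2044827 ,  0.10053238]), [np.float64(0.000778582659666482), np.float64(0.0007785826596665838)])
```

{"fn": "servo_tool", "kwargs": {
  "deltas": "1 -0.3 0.1 0 0 -2;2 -0.6 0.2 0 0 -4;3 -0.9 0.4 0 0 -6;4 -1.2 0.5 0 0 -8;4.6 -1.4 0.58 0 0 -10;5.01 -1.51 0.58 0 0 -11.74;5.01 -1.51 0.58 0 0 -11.74;5.01 -1.51 0.58 0 0 -11.74;5.01 -1.51 0.58 0 0 -11.74;5.01 -1.51 0.58 0 0 -11.74",
  "jaw": 100
}}

```text
time_s: 1.35
tcp_pos: [0.4836, -0.3768, 0.1707]
orientation: [0.758, 0.652, -0.0, 0.0]
contact_force: [1.4, -0.1, 0.6]
width: 0.0938
grip_force: 0.0
```

Run:
```python
from h import *
from cell import arm
f=arm.grab_frame("wrist");np.savez("w1.npz",**f);cv2.imwrite("pics/w1.png",f["color"])
s=arm.sense();show(s);print(blobs(mask(f["color"],(18,100,60),(38,255,255)),40))
E=np.array(f["extrinsics"]);print(-E[:3,:3].T@E[:3,3])
```

```text
t 1.4 tcp [ 0.4837 -0.3766  0.1707] yaw_y -8.58 F [-0.3 -0.6 -0.6] w 0.0939 g 0.0 q7 0.34
[(np.int32(476), [270.6, 198.4], [263, 177, 16, 42]), (np.int32(474), [298.7, 198.3], [291, 177, 16, 42]), (np.int32(286), [515.1, 338.1], [508, 309, 13, 56]), (np.int32(280), [56.4, 339.2], [51, 310, 17, 55])]
[ 0.49602915 -0.30597514  0.34942962]
```

View pics/w1.png

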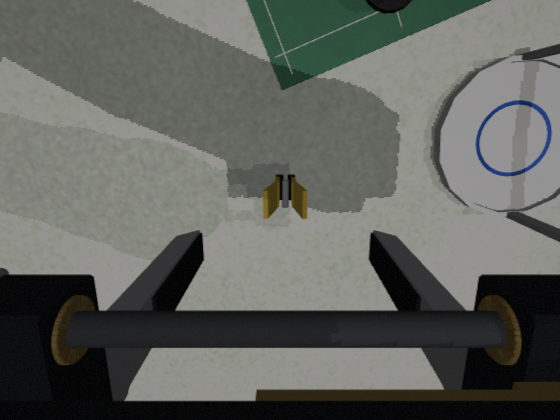

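The wrist view shows the clip at (285,198): the left lever's outer edge is at col 263 and the right's at 307, with the fingers straddling it.

Run:
```python
from h import *
from cell import arm
f=dict(np.load("w1.npz"));im=f["color"]
for n,p in(("L0",(263,192)),("L1",(265,218.5)),("R0",(307,192)),("R1",(306,218.5))):print(n,onz(f,*p,.08))
m=mask(im,(18,100,60),(38,255,255))[170:225,255:315]
for r in range(5,52,4):print(170+r,[255+int(c) for c in np.where(m[r])[0][[0,-1]]] if m[r].any() else 0, end=" ")
print(onz(f,285.3,177,.035))
cv2.imwrite("pics/w1c.png",cv2.resize(im[165:230,250:320],(560,520),interpolation=cv2.INTER_CUBIC))
```

```text
L0 [ 0.46847588 -0.36365351  0.08      ]
L1 [ 0.46637803 -0.38620509  0.08      ]
R0 [ 0.50397322 -0.36900054  0.08      ]
R1 [ 0.50012924 -0.39128946  0.08      ]
175 0 179 [276, 295] 183 [272, 297] 187 [267, 302] 191 [263, 306] 195 [263, 306] 199 [263, 306] 203 [263, 306] 207 [263, 306] 211 [263, 306] 215 [264, 306] 219 0 [ 0.4870314  -0.36213651  0.035     ]
```

View pics/w1c.png

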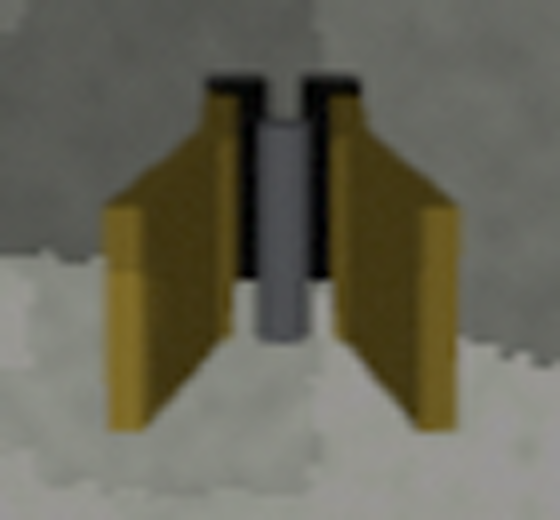

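Run:
```python
from h import *
from cell import arm
s=arm.sense();print(delta(s,(.4848,-.3775,.047),-8.5))
```

```text
[-1.200e-02  2.000e-02  2.061e+00 -2.000e-03  1.000e-03 -1.600e-02]
```

{"fn": "servo_tool", "kwargs": {
  "deltas": "-0.01 0.02 0.5 0 0 0;-0.01 0.02 1.1 0 0 0;-0.01 0.02 1.6 0 0 0;-0.01 0.02 1.9 0 0 0;-0.01 0.02 2.06 0 0 0;-0.01 0.02 2.06 0 0 0;-0.01 0.02 2.06 0 0 0"
}}

```text
time_s: 2.28
tcp_pos: [0.4857, -0.3773, 0.048]
orientation: [0.758, 0.653, 0.0, 0.001]
contact_force: [-0.8, -0.1, -0.5]
width: 0.0938
grip_force: 0.0
```

{"fn": "servo_tool", "kwargs": {
  "deltas": "0 0 0 0 0 0;0 0 0 0 0 0;0 0 0 0 0 0;0 0 0 0 0 0;0 0 0 0 0 0;0 0 0 0 0 0;0 0 0 0 0 0;0 0 0 0 0 0",
  "jaw": 0,
  "squeeze": 16
}}

```text
time_s: 3.28
tcp_pos: [0.4849, -0.3772, 0.0476]
orientation: [0.758, 0.653, -0.0, -0.0]
contact_force: [-6.0, 1.1, 12.2]
width: 0.0257
grip_force: 16.0
```

{"fn": "servo_tool", "kwargs": {
  "deltas": "0 0 -0.4 0 0 0;0 0 -1 0 0 0;0 0 -1.7 0 0 0;0 0 -2.2 0 0 0;0 0 -2.5 0 0 0;0 0 -2.5 0 0 0;0 0 -2.5 0 0 0"
}}

```text
time_s: 4.15
tcp_pos: [0.4847, -0.3767, 0.1956]
orientation: [0.758, 0.653, -0.0, -0.001]
contact_force: [-1.2, -0.7, -1.5]
width: 0.0196
grip_force: 16.0
```

Run:
```python
from h import *
from cell import arm
f=arm.grab_frame("wrist");np.savez("w2.npz",**f)
g=arm.grab_frame("scene");np.savez("s2.npz",**g)
s=arm.sense();show(s)
u,v=map(int,proj(g,s["tcp_pos"]))
cv2.imwrite("pics/w2.png",np.hstack([cv2.resize(f["color"][165:365,180:400],(440,400)),cv2.resize(g["color"][v-40:v+40,u-35:u+35],(350,400))]))
# target: feet-dish alignment
c=np.array([.553,-.024]);a=np.radians(12.7);t=c+.0745*np.array([np.cos(a),np.sin(a)]);print(t,delta(s,(*t,.172),12.7))
```

```text
t 4.25 tcp [ 0.4848 -0.3767  0.1957] yaw_y -8.51 F [ 0.2 -1.  -1.1] w 0.0193 g 15.99346786737442 q7 0.35
[ 0.62567732 -0.00762146] [ 6.43   1.414  0.399 -0.018 -0.016 -4.241]
```

View pics/w2.png

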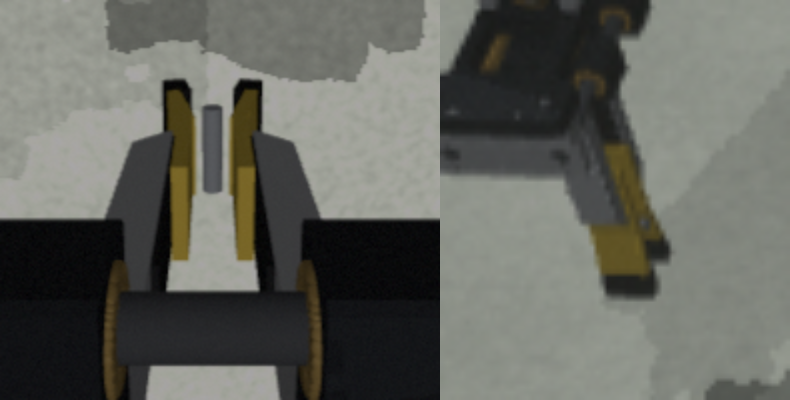

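The clip is held fully open at 19 mm: jaws at w2 (175,85)/(248,85), level. Next I move it over the tab.

{"fn": "servo_tool", "kwargs": {
  "deltas": "0.7 0.15 0 0 0 0;1.4 0.3 0 0 0 -1;2.2 0.5 0 0 0 -2;3 0.7 0 0 0 -3;3.9 0.9 0 0 0 -4;4.7 1.1 0 0 0 -4.24;5.5 1.3 0.1 0 0 -4.24;6.1 1.4 0.3 0 0 -4.24;6.43 1.41 0.5 0 0 -4.24;6.43 1.41 0.6 0 0 -4.24;6.43 1.41 0.6 0 0 -4.24;6.43 1.41 0.6 0 0 -4.24"
}}

```text
time_s: 5.75
tcp_pos: [0.6261, -0.0092, 0.1613]
orientation: [0.625, 0.78, -0.0, 0.0]
contact_force: [-0.2, 0.6, 0.3]
width: 0.0194
grip_force: 16.0
```

Run:
```python
from h import *
from cell import arm
np.set_printoptions(precision=4,suppress=True)
g=dict(np.load("s2.npz"));p=np.array([.4848,-.3767,.1957]);u,v=map(int,proj(g,p))
uu,vv=u-35+(632-440)/5,v-40+297/5
o,d=ray(g,uu,vv);a=np.radians(-8.5);n=np.array([np.cos(a),np.sin(a),0])
for off in(.010,.016):
    q=o+d*((p+off*n-o)@n)/(d@n);print("foot",q,"tcp-foot z",p[2]-q[2])
f=arm.grab_frame("wrist");np.savez("w3.npz",**f)
g=arm.grab_frame("scene");np.savez("s3.npz",**g)
s=arm.sense();show(s);print(blobs(mask(f["color"],(3,140,60),(16,255,255)),40))
u,v=map(int,proj(g,s["tcp_pos"]));print(u,v)
cv2.imwrite("pics/w3.png",np.hstack([cv2.resize(f["color"],(440,330)),cv2.resize(g["color"][v-25:v+85,u-75:u+40],(345,330))]))
```

```text
foot [ 0.4943 -0.3811  0.1385] tcp-foot z 0.057239541250469955
foot [ 0.5007 -0.3788  0.1449] tcp-foot z 0.05076392359804596
t 5.85 tcp [ 0.6261 -0.0089  0.1614] yaw_y 12.63 F [-0.1 -0.2 -0.9] w 0.0193 g 15.993423163890839 q7 -0.02
[(np.int32(205), [283.9, 193.1], [281, 171, 6, 43])]
249 209
```

View pics/w3.png

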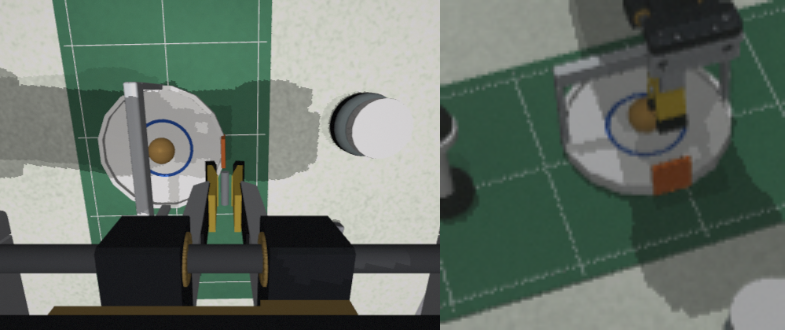

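The wrist view shows the tab edge-on at full-res (284,193), left-right aligned with the clip gap at about (285,210). Next I compute the offsets.

Run:
```python
from h import *
np.set_printoptions(precision=4,suppress=True)
f=dict(np.load("w3.npz"));im=f["color"];m=mask(im,(3,140,60),(16,255,255))[165:220,270:300]
for r in range(4,54,4):print(165+r,(270+np.where(m[r])[0]).tolist())
p=np.array([.6261,-.0089,.1614]);R=target(12.63).as_matrix()
for q in((283.9,171),(283.9,193),(283.9,214)):
    w=onz(f,*q,.049);print(w,"tool xy mm",(R.T@(w-p))[:2]*1000)
# jaws: dark feet
v=mask(im,(18,100,40),(38,255,255))[190:300,240:340];ys,xs=np.where(v);print("clip yellow cols",240+xs.min(),240+xs.max(),"rows",190+ys.min(),190+ys.max())
S=dict(np.load("s3.npz"))
b=[x for x in blobs(mask(S["color"],(3,140,50),(16,255,255)),20) if 200<x[1][0]<300];print(b)
cv2.imwrite("pics/w3c.png",np.hstack([cv2.resize(im[160:260,240:330],(540,600),interpolation=cv2.INTER_CUBIC)]))
```

```text
169 []
173 [284, 285]
177 [282, 283, 284, 285, 286]
181 [281, 282, 283, 284, 285, 286]
185 [282, 283, 284, 285, 286]
189 [282, 283, 284, 285, 286]
193 [282, 283, 284, 285, 286]
197 [282, 283, 284, 285, 286]
201 [282, 283, 284, 285, 286]
205 [282, 283, 284, 285, 286]
209 [282, 283, 284, 285, 286]
213 [282, 283, 284, 285, 286]
217 []
[0.6207 0.014  0.049 ] tool xy mm [23.5397 -0.2631]
[ 0.625  -0.0051  0.049 ] tool xy mm [ 3.9589 -0.2875]
[ 0.6292 -0.0239  0.049 ] tool xy mm [-15.3485  -0.3114]
clip yellow cols 240 336 rows 210 299
[(np.int32(123), [250.8, 242.2], [245, 236, 13, 13])]
```

View pics/w3c.png

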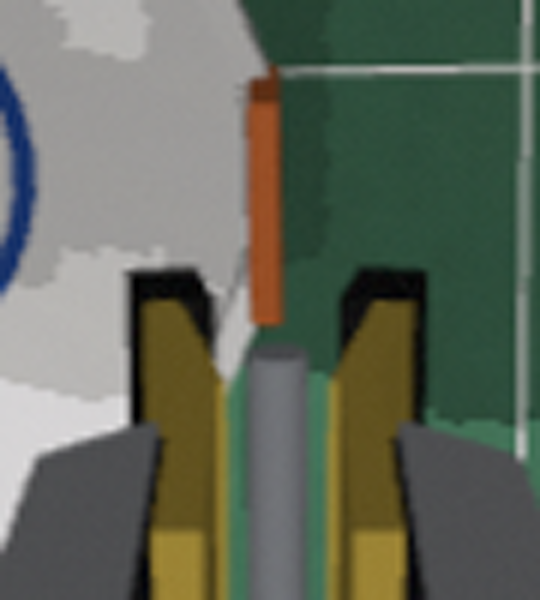

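{"fn": "servo_tool", "kwargs": {
  "deltas": "0.03 0 0.2 0 0 0;0.03 0 0.45 0 0 0;0.03 0 0.7 0 0 0;0.03 0 0.9 0 0 0;0.03 0 1.05 0 0 0;0.03 0 1.15 0 0 0;0.03 0 1.22 0 0 0;0.03 0 1.28 0 0 0;0.03 0 1.34 0 0 0;0.03 0 1.34 0 0 0;0.03 0 1.34 0 0 0"
}}

```text
time_s: 7.22
tcp_pos: [0.6257, -0.0062, 0.0808]
orientation: [0.625, 0.781, 0.0, 0.0]
contact_force: [-1.1, -0.7, -0.3]
width: 0.0192
grip_force: 16.0
```

Run:
```python
from h import *
from cell import arm
f=arm.grab_frame("wrist");np.savez("w4.npz",**f)
g=arm.grab_frame("scene");np.savez("s4.npz",**g)
s=arm.sense();show(s)
cv2.imwrite("pics/w4.png",np.hstack([cv2.resize(f["color"][150:270,230:340],(385,420),interpolation=cv2.INTER_CUBIC),cv2.resize(g["color"][190:260,210:280],(415,420),interpolation=cv2.INTER_CUBIC)]))
```

```text
t 7.33 tcp [ 0.6257 -0.0062  0.0808] yaw_y 12.69 F [-0.8 -0.1 -0.3] w 0.0193 g 15.993407964706421 q7 -0.07
```

View pics/w4.png

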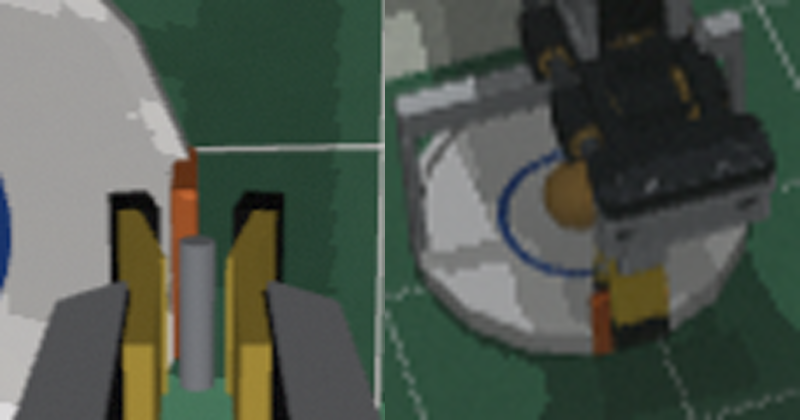

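The tab (185,270) lies between the open jaws and slightly left of the pin (197). The jaws look well over it, so I shift 2.4 mm inward and release.

{"fn": "servo_tool", "kwargs": {
  "deltas": "0 -0.02 0 0 0 0;0 -0.04 0 0 0 0;0 -0.04 0 0 0 0;0 -0.04 0 0 0 0"
}}

```text
time_s: 7.82
tcp_pos: [0.6232, -0.0067, 0.0807]
orientation: [0.625, 0.781, -0.0, -0.0]
contact_force: [0.2, 0.5, 0.2]
width: 0.0193
grip_force: 16.0
```

{"fn": "servo_tool", "kwargs": {
  "deltas": "0 0 0 0 0 0;0 0 0 0 0 0;0 0 0 0 0 0;0 0 0 0 0 0",
  "jaw": 30
}}

```text
time_s: 8.32
tcp_pos: [0.6233, -0.0067, 0.0806]
orientation: [0.625, 0.781, 0.0, -0.0]
contact_force: [0.4, -0.4, -0.5]
width: 0.0282
grip_force: 4.6
```

{"fn": "servo_tool", "kwargs": {
  "deltas": "0 0 0 0 0 0;0 0 0 0 0 0;0 0 0 0 0 0;0 0 0 0 0 0",
  "jaw": 65
}}

```text
time_s: 8.82
tcp_pos: [0.6233, -0.0067, 0.0807]
orientation: [0.625, 0.781, 0.0, -0.0]
contact_force: [-0.6, 0.5, 0.7]
width: 0.0608
grip_force: 0.0
```

{"fn": "servo_tool", "kwargs": {
  "deltas": "0 0 -0.3 0 0 0;0 0 -0.7 0 0 0;0 0 -1.2 0 0 0;0 0 -1.7 0 0 0;0 0 -2.1 0 0 0;0 0 -2.1 0 0 0;0 0 -2.1 0 0 0"
}}

```text
time_s: 9.7
tcp_pos: [0.623, -0.0068, 0.2066]
orientation: [0.625, 0.781, -0.0, -0.0]
contact_force: [0.4, 0.6, -0.6]
width: 0.0609
grip_force: 0.0
```

Run:
```python
from h import *
from cell import arm
f=arm.grab_frame("wrist");np.savez("w5.npz",**f)
g=arm.grab_frame("scene");np.savez("s5.npz",**g)
t=arm.grab_frame("top");np.savez("t5.npz",**t)
s=arm.sense();show(s)
cv2.imwrite("pics/w5.png",np.hstack([cv2.resize(f["color"][80:290,40:340],(428,300)),cv2.resize(g["color"][185:255,205:285],(343,300),interpolation=cv2.INTER_CUBIC)]))
```

```text
t 9.85 tcp [ 0.6229 -0.0067  0.206 ] yaw_y 12.7 F [-0.8  0.1  0.6] w 0.0611 g 0.0 q7 -0.01
```

View pics/w5.png

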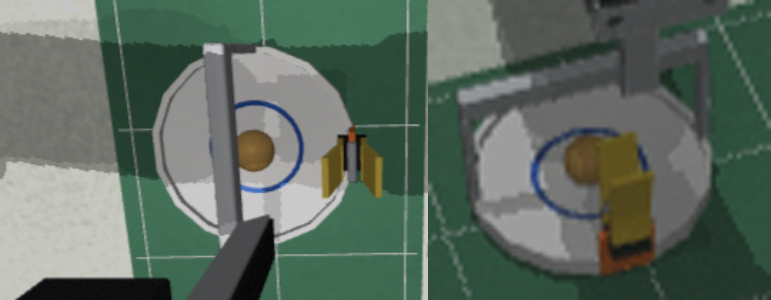

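Both views show the clip standing on the tab (wrist crop 350,160). The ball is centred at (253,150). Next I move over the handle.

Run:
```python
from h import *
from cell import arm
s=arm.sense();print(delta(s,(.5525,-.023,.180),12.7))
```

```text
[-0.007 -1.204  0.435 -0.012 -0.005 -0.   ]
```

{"fn": "servo_tool", "kwargs": {
  "deltas": "0 -0.3 0 0 0 0;0 -0.7 0.1 0 0 0;0 -1 0.2 0 0 0;0 -1.2 0.35 0 0 0;0 -1.2 0.43 0 0 0;0 -1.2 0.43 0 0 0;0 -1.2 0.43 0 0 0"
}}

```text
time_s: 10.72
tcp_pos: [0.5535, -0.0223, 0.1809]
orientation: [0.625, 0.781, 0.0, -0.0]
contact_force: [-0.5, -0.1, -0.5]
width: 0.061
grip_force: 0.0
```

Run:
```python
from h import *
from cell import arm
np.set_printoptions(precision=4,suppress=True)
f=arm.grab_frame("wrist");np.savez("w6.npz",**f)
s=arm.sense();show(s);p=s["tcp_pos"];R=target(12.7).as_matrix()
for q in((.0775,0),(0,0),(-.03,0)):
    w=p+R@np.array([q[0],q[1],0]);w[2]=.116;print("expected bar top px",proj(f,w))
im=f["color"];cv2.imwrite("pics/w6.png",cv2.resize(im[60:300,180:400],(550,600)))
```

```text
t 10.78 tcp [ 0.5535 -0.0223  0.1809] yaw_y 12.71 F [-0.6  0.7  0.1] w 0.061 g 0.0 q7 0.03
expected bar top px (np.float64(283.5736495461397), np.float64(105.38841902597854))
expected bar top px (np.float64(283.6638041264799), np.float64(212.84581558746405))
expected bar top px (np.float64(283.69513450949626), np.float64(250.18924705291877))
```

View pics/w6.png

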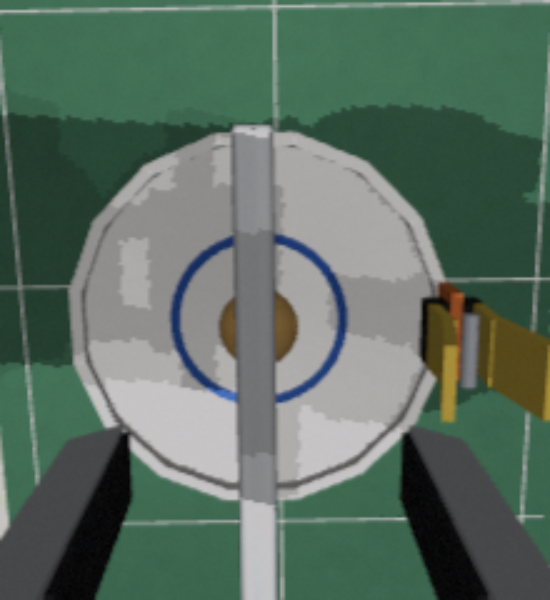

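The bar runs through (253,130)–(259,530), about 0.85° off the tool's x, and the ball sits in the ring at (258,325). Next I check the dish centre from the ring.

Run:
```python
from h import *
f=dict(np.load("w6.npz"));p=np.array([.5535,-.0223,.1809]);R=target(12.71).as_matrix()
for n,u,v,z in(("ring",283.8,187.2,.0145),("barend",281.2,110.4,.116),("tabtop",180+455/2.5,60+335/2.5,.049)):
    w=onz(f,u,v,z);print(n,w,(R.T@(w-p))*1000)
```

```text
ring [ 0.55336663 -0.02420483  0.0145    ] [ -1.82881055  -0.54919315 166.4       ]
barend [0.53555139 0.04967098 0.116     ] [74.1564015  -1.67400411 64.9       ]
tabtop [ 0.62525828 -0.00716492  0.049     ] [ -1.02378883  73.32989611 131.9       ]
```

{"fn": "servo_tool", "kwargs": {
  "deltas": "-0.04 -0.012 0.3 0 0 -0.16;-0.04 -0.012 0.7 0 0 -0.16;-0.04 -0.012 1.1 0 0 -0.16;-0.04 -0.012 1.4 0 0 -0.16;-0.04 -0.012 1.55 0 0 -0.16;-0.04 -0.012 1.55 0 0 -0.16;-0.04 -0.012 1.55 0 0 -0.16"
}}

```text
time_s: 11.65
tcp_pos: [0.5533, -0.025, 0.0885]
orientation: [0.619, 0.785, 0.0, 0.0]
contact_force: [-0.1, -0.4, 1.0]
width: 0.0611
grip_force: 0.0
```

{"fn": "servo_tool", "kwargs": {
  "deltas": "0 0 0 0 0 0;0 0 0 0 0 0;0 0 0 0 0 0;0 0 0 0 0 0;0 0 0 0 0 0",
  "jaw": 20,
  "squeeze": 3
}}

```text
time_s: 12.28
tcp_pos: [0.5528, -0.025, 0.0879]
orientation: [0.619, 0.785, -0.0, -0.0]
contact_force: [0.0, -0.4, -0.4]
width: 0.0194
grip_force: 0.0
```

{"fn": "servo_tool", "kwargs": {
  "deltas": "0 0 0 0 0 0;0 0 0 0 0 0;0 0 0 0 0 0;0 0 0 0 0 0;0 0 0 0 0 0",
  "jaw": 0
}}

```text
time_s: 12.9
tcp_pos: [0.5527, -0.0251, 0.0878]
orientation: [0.619, 0.785, -0.0, -0.0]
contact_force: [-4.0, -1.1, 3.0]
width: 0.0122
grip_force: 3.0
```

{"fn": "servo_tool", "kwargs": {
  "deltas": "0 0 0 0 0 0;0 0 0 0 0 0;0 0 0 0 0 0;0 0 0 0 0 0;0 0 0 0 0 0",
  "squeeze": 45
}}

```text
time_s: 13.52
tcp_pos: [0.5528, -0.025, 0.0878]
orientation: [0.619, 0.785, 0.0, -0.0]
contact_force: [0.1, 0.0, -4.5]
width: 0.0114
grip_force: 45.0
```

Run:
```python
from h import *
from cell import arm
f=arm.grab_frame("wrist");np.savez("w7.npz",**f);s=arm.sense();show(s)
im=f["color"];print("brass",blobs(mask(im,(8,80,60),(20,220,255)),80));print("blue",blobs(mask(im,(100,100,60),(125,255,255)),20))
```

```text
t 13.57 tcp [ 0.5528 -0.025   0.0879] yaw_y 13.49 F [ 0.8 -0.1 -4.1] w 0.0116 g 44.99841749668121 q7 -0.02
brass [(np.int32(225), [393.5, 201.6], [384, 191, 18, 25]), (np.int32(210), [269.2, 214.9], [264, 198, 10, 32]), (np.int32(177), [301.7, 214.4], [299, 199, 8, 31]), (np.int32(403), [254.1, 331.0], [251, 295, 9, 70]), (np.int32(413), [317.7, 331.1], [312, 295, 10, 70]), (np.int32(4946), [262.9, 393.2], [41, 382, 394, 19])]
blue [(np.int32(415), [248.9, 197.8], [238, 165, 35, 75]), (np.int32(388), [321.8, 198.2], [300, 165, 33, 74])]
```

{"fn": "servo_tool", "kwargs": {
  "deltas": "0 0 -0.01 0 0 0;0 0 -0.04 0 0 0;0 0 -0.08 0 0 0;0 0 -0.14 0 0 0;0 0 -0.22 0 0 0;0 0 -0.32 0 0 0;0 0 -0.43 0 0 0;0 0 -0.55 0 0 0;0 0 -0.68 0 0 0;0 0 -0.82 0 0 0;0 0 -0.96 0 0 0;0 0 -1.1 0 0 0;0 0 -1.23 0 0 0;0 0 -1.35 0 0 0;0 0 -1.45 0 0 0;0 0 -1.53 0 0 0;0 0 -1.59 0 0 0;0 0 -1.64 0 0 0;0 0 -1.66 0 0 0;0 0 -1.67 0 0 0"
}}

```text
time_s: 16.08
tcp_pos: [0.5528, -0.025, 0.188]
orientation: [0.619, 0.785, -0.0, -0.0]
contact_force: [0.3, 0.1, -4.5]
width: 0.0115
grip_force: 45.0
```

Run:
```python
from h import *
from cell import arm
f=arm.grab_frame("wrist");np.savez("w8.npz",**f);g=arm.grab_frame("scene");np.savez("s8.npz",**g);s=arm.sense();show(s);print(s["qpos"],s["orientation"])
im=f["color"];print("brass",blobs(mask(im,(8,80,60),(20,220,255)),80)[:3]);print("blue",blobs(mask(im,(100,100,60),(125,255,255)),20))
d=np.array([.604,-.2045])-s["tcp_pos"][:2];print("dome dir",np.degrees(np.arctan2(d[1],d[0])),np.linalg.norm(d))
cv2.imwrite("pics/w8.png",np.hstack([cv2.resize(im[100:300,170:420],(500,400)),cv2.resize(g["color"][140:260,200:290],(300,400))]))
```

```text
t 16.18 tcp [ 0.5528 -0.025   0.188 ] yaw_y 13.49 F [ 0.2 -0.  -4.3] w 0.0114 g 44.998435378074646 q7 0.05
[ 0.41585123  0.35107706 -0.52404194  1.79855092  0.20020798  1.0449709
  0.05261419] [ 6.19135521e-01  7.85284150e-01 -3.64956578e-05 -9.83548577e-05]
brass [(np.int32(223), [393.5, 201.6], [384, 191, 18, 25]), (np.int32(214), [269.3, 214.9], [264, 198, 10, 32]), (np.int32(178), [301.7, 214.5], [299, 199, 8, 31])]
blue [(np.int32(415), [249.0, 197.6], [238, 165, 35, 75]), (np.int32(389), [321.8, 198.1], [300, 165, 33, 74])]
dome dir -74.07358383346147 0.18666439026961446
```

View pics/w8.png

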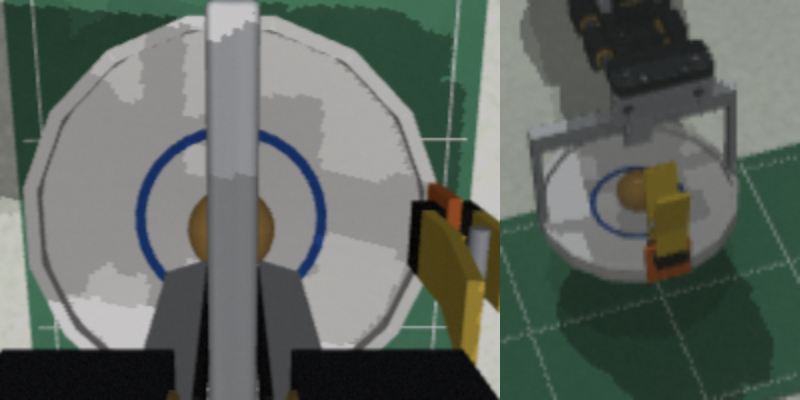

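Lifted level. The wrist image is unchanged from before the lift, and the ball is at the centre of the ring. Now I turn slowly towards the dome.

{"fn": "servo_tool", "kwargs": {
  "deltas": "0 0 0 0 0 0.08;0 0 0 0 0 0.3;0 0 0 0 0 0.65;0 0 0 0 0 1.11;0 0 0 0 0 1.65;0 0 0 0 0 2.27;0 0 0 0 0 2.94;0 0 0 0 0 3.65;0 0 0 0 0 4.38;0 0 0 0 0 5.1;0 0 0 0 0 5.81;0 0 0 0 0 6.48;0 0 0 0 0 7.1;0 0 0 0 0 7.64;0 0 0 0 0 8.1;0 0 0 0 0 8.45;0 0 0 0 0 8.67;0 0 0 0 0 8.75;0 0 0 0 0 8.75;0 0 0 0 0 8.75"
}}

```text
time_s: 18.68
tcp_pos: [0.5528, -0.025, 0.188]
orientation: [0.867, 0.498, -0.0, -0.0]
contact_force: [-0.0, 0.3, -4.7]
width: 0.0117
grip_force: 45.0
```

{"fn": "servo_tool", "kwargs": {
  "deltas": "0 0 0 0 0 0.08;0 0 0 0 0 0.3;0 0 0 0 0 0.65;0 0 0 0 0 1.11;0 0 0 0 0 1.65;0 0 0 0 0 2.27;0 0 0 0 0 2.94;0 0 0 0 0 3.65;0 0 0 0 0 4.38;0 0 0 0 0 5.1;0 0 0 0 0 5.81;0 0 0 0 0 6.48;0 0 0 0 0 7.1;0 0 0 0 0 7.64;0 0 0 0 0 8.1;0 0 0 0 0 8.45;0 0 0 0 0 8.67;0 0 0 0 0 8.75;0 0 0 0 0 8.75;0 0 0 0 0 8.75"
}}

```text
time_s: 21.18
tcp_pos: [0.5529, -0.025, 0.188]
orientation: [0.99, 0.139, -0.0, -0.0]
contact_force: [-0.3, 0.1, -5.3]
width: 0.0115
grip_force: 45.0
```

Run:
```python
from h import *
from cell import arm
f=arm.grab_frame("wrist");np.savez("w9.npz",**f);g=arm.grab_frame("scene");s=arm.sense();show(s);print(s["orientation"],np.abs(s["qd"]).max())
im=f["color"];print("brass",blobs(mask(im,(8,80,60),(20,220,255)),80)[:4]);print("blue",blobs(mask(im,(100,100,60),(125,255,255)),20))
# tab-ish yellow/orange in scene for the heading
b=[x for x in blobs(mask(g["color"],(3,140,50),(16,255,255)),8) if 150<x[1][0]<300 and 120<x[1][1]<280];print(b)
d=np.array([.604,-.2045])-s["tcp_pos"][:2];print("dome dir",np.degrees(np.arctan2(d[1],d[0])))
```

```text
t 21.27 tcp [ 0.5528 -0.025   0.188 ] yaw_y -74.0 F [ 0.4 -0.9 -4.9] w 0.0116 g 44.998324513435364 q7 -1.38
[ 9.90267205e-01  1.39179225e-01 -5.92861594e-05 -4.65572036e-05] 0.0020114789131969154
brass [(np.int32(140), [548.8, 2.5], [530, 0, 30, 8]), (np.int32(1861), [84.5, 176.7], [52, 154, 59, 47]), (np.int32(225), [393.7, 201.9], [384, 192, 18, 24]), (np.int32(220), [269.5, 214.8], [265, 199, 9, 31])]
blue [(np.int32(401), [248.9, 198.1], [238, 165, 35, 75]), (np.int32(386), [321.8, 197.8], [300, 165, 33, 74])]
[(np.int32(33), [213.3, 204.8], [211, 197, 5, 17])]
dome dir -74.08204562287074
```

```bash
python3 -c "
from cell import arm
print(arm.job_done())"
```

```text
the job is handed in; nothing more can be done
None
```

The job is handed in: the clip is on the orange tab, and the dish is held level and still about 10 cm above the mat with its tab pointing at the black dome camera and the ball in the middle of the ring. The arm's clock was at about 21 s, and no bystander was touched as far as I know, though I did not measure them again.

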